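# Shift the barrel tumbler into third

### The job

The tumbler's gearstick stands somewhere along the two left-hand slots of its H-shaped gate. With the fingertips only, push its grip to the neutral channel, across to the right, and then forward until it is fully home in the third slot (forward right, three red dots); push gently, do not grip the stick, and do not run it into the fourth slot (rear right). Leave the jar, cup, vial and spool round the machine where they stand, and finish with the hand clear.

Things in the scene. Friction and masses are not known exactly. Their poses are not given: they have to be found in the camera images.
- tumbler: Blue barrel tumbler (polishing machine), fixed to the table, 160 mm deep (its x), 280 mm wide (its y). Origin: centre of its underside. Its x points forward (away from the operator), y to the operator's left; turned up to 0.4 rad. Right half: gearbox with steel H gate on top, 92 mm above the table. Left half: grey barrel lying along y = 10 to 116 mm, top 136 mm above the table.
- gate (a point): Centre of the H gate's top face, (0, -70, 92) mm in the tumbler's frame, same axes. The neutral channel runs through it along y; lengthwise slots cross its ends, at y = +16 mm (left) and -16 mm (right). Dots mark the slots: one dot forward left, two rear left, three red dots forward right (third slot), four rear right.
- slot3 (a point): End of the third slot (forward right) on the gate's top face, where the stick passes when third is fully home.
- grip (a point): Centre of the gearstick's black grip with a red band: an upright block with rounded edges, 30 x 30 mm, 44 mm tall (22 mm above and below this point), flat sides facing forward, back, left and right. 155 mm from the stick's pivot, so about 164 to 175 mm above the table; from upright it can move about 45 mm forward or back and 36 mm to either side. Its z axis runs up the stick.
- gearstick: The gearstick: 10 mm steel rod with the black grip on top; origin at its tilting pivot, 20 mm above the table under the gate's centre, z axis up the stick.
- fore_tilt (a joint): Tilt of the gearstick forward (positive, tumbler's +x) or back (negative), rad; stops at -0.29 and +0.29; 0 is the middle of the neutral channel. The stick can cross between left and right only within about 0.05 of 0 (rounded corners help it in). Stays where it is left; about 2 N at the grip moves it.
- side_tilt (a joint): Tilt of the gearstick to the operator's right (positive, tumbler's -y) or left (negative), rad; stops at -0.235 (left slots) and +0.235 (right slots); changes freely only in neutral. Stays where it is left; about 2 N at the grip moves it.
- pigment_jar_2: screw-top jar, black lid, pale blue pigment, 40 mm across, 36 mm tall; loose bystander, origin at the centre of its underside
- mix_cup_2: red silicone mixing cup, 41 mm across, 28 mm tall; loose bystander, origin at the centre of its underside
- spool_01: small round spool stand, tan drum, dark disc on top, 37 mm across, 26 mm tall; loose bystander, origin at the centre of its underside
- mix_vial: blue open vial, 33 mm across, 40 mm tall; loose bystander, origin at the centre of its underside

How it is judged:
By the outcome, as a careful person would: the job done as asked, in the order asked, and still so for the second after the job is handed in, with the robot touching nothing.
It also fails if it takes over 64 s, if anything falls off the work surface, if the arm or the gripper's body presses on something with over 40 N, if the wrist force passes 120 N, or if a joint passes its speed limit or range.

### The arm

A 7-joint arm with a two-finger parallel gripper is mounted at the origin on a cart in front of the work surface, level with it; the furniture and walls round the work are solid. World frame = base frame: x ahead of the robot, y to its left, z up, the work surface at z = 0. Lengths are in m, angles in rad, forces in N, time in s.
With the tool pointing down it reaches from about 0.4 to 0.925 m from the base axis. Payload 5.6 kg.
Tool frame: the origin (TCP) lies midway between the tips of the shut fingers; the grasp point (between the pads) lies 19 mm behind it; z points along the fingers, y is the line along which they close (so a half turn about z gives the same grasp; the last joint's range is limited). The gripper opens to 85 mm and grips with 20 to 120 N. Pads are 22 mm wide; open, the fingers measure 114 mm over their backs; the gripper's body (76 mm by 85 mm) begins 54 mm behind the grasp point. The pads swing forward as they close: fully open they stand 13 mm farther back than shut.
Start: joints at [-1.239, 0.468, -0.012, 1.603, 0.006, 1.071, -0.056], TCP at [0.238, 0.605, 0.231] pointing down, gripper open.
Joint ranges: [-2.53, 2.53], [-0.31, 2.02], [-1.57, 1.55], [0.28, 2.44], [-1.29, 4.43], [0.15, 1.84], [-2.92, 2.92]. Speed limits (rad/s): [2.57, 2.57, 3.14, 3.14, 3.14, 3.14, 3.14].

### API

Orientations are given as a rotation vector (axis times angle).
In Python, from cell import arm gives the robot as it stands. The module is installed in compiled form; this text tells all that it offers.
- The arm moves only by the shell command python3 -m pendant 'ROWS'. ROWS is a JSON object of lists of equal length, an entry for each row: "offset": the shift along the tool's x, y, z in units of 25 mm (1.0 is 25 mm), a list of three; "delta_rot": the turn, a rotation vector about the tool's x, y, z in units of 5 degrees (1.0 is 5 degrees), a list of three; "hand": the finger opening in mm, from 0 to 85.4. A call has 1 to 20 rows; each row shifts and turns the commanded pose from where the row before left it, along the tool's axes as they then stand; what a row does not reach is not made up. A row lasts 1/12 s, in which the tool goes at most 41.7 mm and 7.16 degrees, less where a joint would pass 70% of its speed; a pose out of reach is approached as far as the arm can. A call is refused whole if a number of a shift passes 1 or a number of a turn 1, either way. A call with a gripper value outside its range is refused whole. The fingers move at their own pace and stop on an object; the grip force is fixed at half the most. Time passes only in rows, so rows that do not move let the fingers close. It gives the time, the measured TCP pose, the force, the opening and the grip force at its end, in the units of the state.
- arm.state(): the state, without advancing time (a new reading comes with each control period).
- arm.get_image(name): name is "scene" or "side" or "wrist"; returns the picture (384x512x3 uint8, red, green, blue); there is no depth.
- arm.camera_model(name): a dict with "fx", "fy", "cx", "cy" (pixels), "R" (3x3) and "t" (3): a world point X has camera coordinates R X + t; the wrist camera has in their place "tool_from_camera" (4x4, takes a point from camera to tool coordinates, whose origin is the TCP and whose axes are the flange's). Camera axes: x right, y down, z forward; pixel columns grow to the right and rows downward; lengths in m; the calibration is good to about 2 mm. The wrist camera is an equidistant fisheye: a pixel r from the principal point sees the ray r / f radians off the axis. A picture is of the moment at which its call begins: read the wrist's pose just before it. camera_model takes no time and is no camera call.
- arm.sign_off(): hands the job in; it is judged then, once.
The state is a dict: "t": time; "q": joint angles; "dq": joint speeds; "effort": joint torques, N m; "ee_pos": TCP position; "eef_rot": TCP orientation; "contact_force": force on the tool from outside, world axes, zero at the start; "moment": the same for the moment, N m; "finger_gap": finger opening in m; "finger_force": force on a finger pad.
Only numpy, scipy, OpenCV 4.12 (cv2) and the standard library are available. Lean on these libraries where they do the work, as an engineer would, in place of code of your own. Each camera call takes 0.05 s, during which the arm holds its last target. There are 200 camera calls.

## Working session

There is one attempt and no reset: what is moved stays moved. The work goes in short steps, Python scripts to look and compute and a shell command to move; the robot and the scene stay as the last step left them, time stands still between calls to the robot, and variables do not carry over. Pictures are saved under pics/ and viewed, at most 10 in all, crops included, and the job is handed in when it is done.

```bash
mkdir -p pics; python3 - <<'E'
from cell import arm
import cv2,numpy as np
s=arm.state();print(s['t'],s['ee_pos'],s['eef_rot'],s['finger_gap'])
for n in['scene','side','wrist']:
    im=arm.get_image(n);cv2.imwrite(f'pics/{n}0.png',cv2.cvtColor(im,cv2.COLOR_RGB2BGR))
    m=arm.camera_model(n);print(n,{k:np.round(v,4).tolist() for k,v in m.items()})
a=cv2.imread('pics/scene0.png');b=cv2.imread('pics/side0.png')
cv2.imwrite('pics/s0.png',cv2.resize(a,(800,600)));cv2.imwrite('pics/d0.png',cv2.resize(b,(800,600)))
E
```

```text
0.0 [0.23779855 0.60433066 0.23031546] [-5.85244350e-01 -3.08638383e+00  2.80685992e-03] 0.08549303825208489
scene {'fx': 362.5966, 'fy': 362.5966, 'cx': 256.3649, 'cy': 194.4825, 'R': [[0.7849, -0.6194, 0.0184], [-0.4548, -0.596, -0.6617], [0.4208, 0.511, -0.7495]], 't': [-0.3951, 0.3865, 0.7484]}
side {'fx': 434.6731, 'fy': 434.6731, 'cx': 258.9364, 'cy': 196.6348, 'R': [[-0.9987, -0.0459, 0.024], [-0.0391, 0.3642, -0.9305], [0.0339, -0.9302, -0.3655]], 't': [0.546, 0.107, 1.2263]}
wrist {'fx': 297.3186, 'fy': 297.3186, 'cx': 252.4891, 'cy': 194.7151, 'tool_from_camera': [[-0.0001, -0.9445, -0.3286, 0.0835], [1.0, -0.0002, 0.0003, 0.001], [-0.0003, -0.3286, 0.9445, -0.1434], [0.0, 0.0, 0.0, 1.0]]}
```

View pics/s0.png

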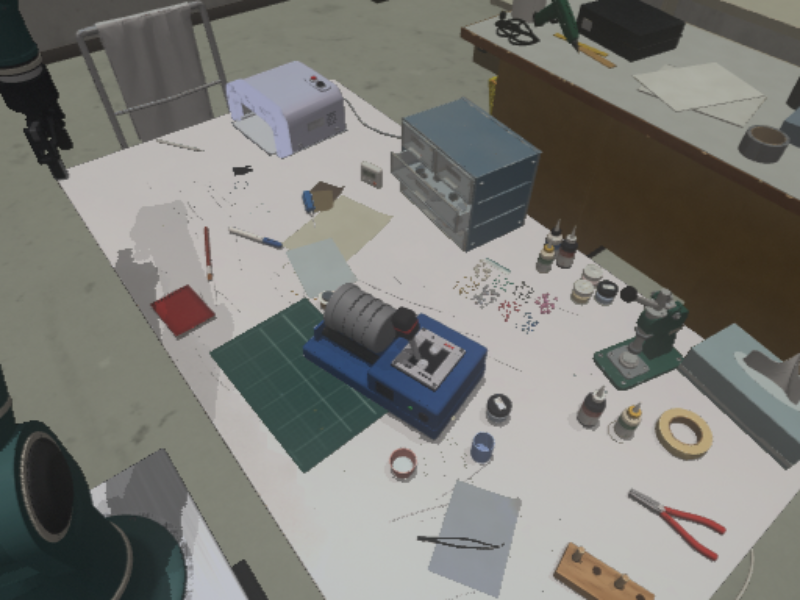

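View pics/d0.png

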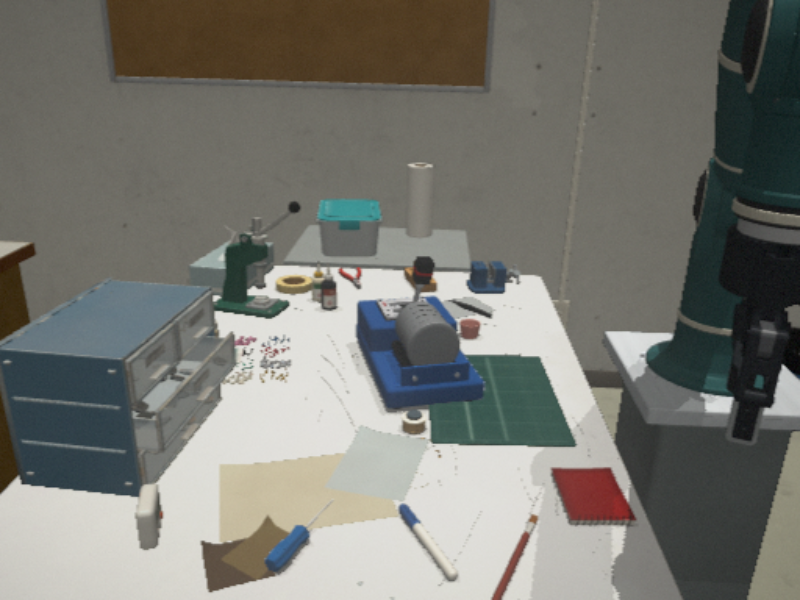

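The scene shows the tumbler at about (400,350), with the grip at (405,320) in the left slots. The jar is at (498,406), the vial at (482,447), the cup at (403,462) and the spool behind the barrel. I'll zoom in for the fit.

```bash
python3 - <<'E'
import cv2,numpy as np
a=cv2.imread('pics/scene0.png')[175:285,190:330];b=cv2.imread('pics/side0.png')[155:265,215:325]
cv2.imwrite('pics/z0.png',cv2.resize(a,None,fx=5.4,fy=5.4,interpolation=cv2.INTER_CUBIC))
cv2.imwrite('pics/z1.png',cv2.resize(b,None,fx=5.4,fy=5.4,interpolation=cv2.INTER_CUBIC))
E
```

```text
(no output)
```

View pics/z0.png

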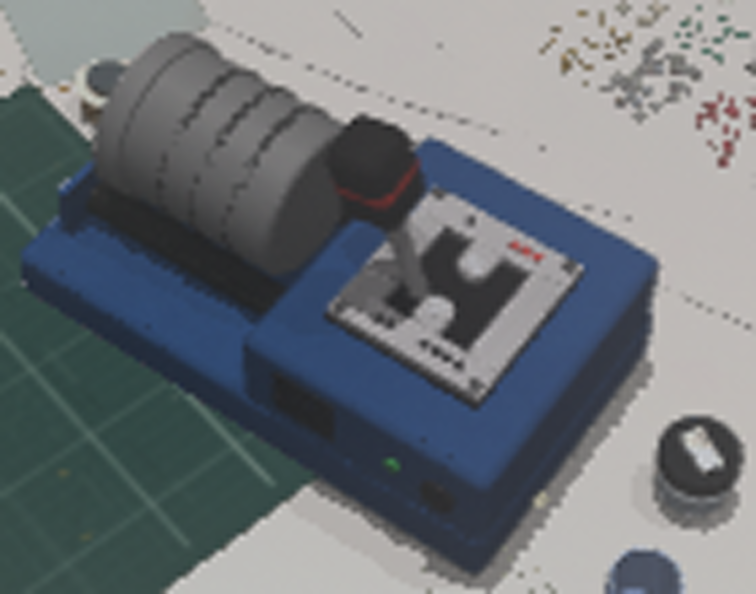

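View pics/z1.png

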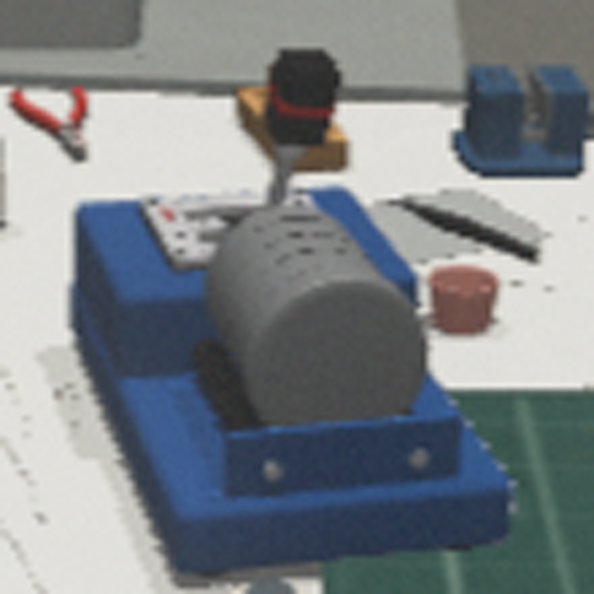

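The scene crop shows the gate corners at about (580,268), (477,400), (330,308) and (437,190). The stick rises from the rear-left slot, with the grip centre at (375,172). The side crop puts the grip centre at about (303,97).

```bash
cat > h.py <<'E'
import numpy as np
from cell import arm
def cam(n):
    m=arm.camera_model(n);return m,np.array(m['R']),np.array(m['t'])
def ray(n,p):
    m,R,t=cam(n);d=R.T@np.array([(p[0]-m['cx'])/m['fx'],(p[1]-m['cy'])/m['fy'],1]);return -R.T@t,d/np.linalg.norm(d)
def onz(n,p,z):
    c,d=ray(n,p);return c+d*(z-c[2])/d[2]
def tri(ps):
    A=0;b=0
    for n,p in ps:
        c,d=ray(n,p);P=np.eye(3)-np.outer(d,d);A=A+P;b=b+P@c
    return np.linalg.solve(A,b)
E
python3 - <<'E'
from h import *
f=lambda p:(p[0]/5.4+190-.4,p[1]/5.4+175-.4)
g=lambda p:(p[0]/5.4+215-.4,p[1]/5.4+155-.4)
C=[onz('scene',f(p),.092) for p in[(437,190),(580,268),(477,400),(330,308)]]
print(np.round(C,4), np.mean(C,0))
# order: FL, FR, RR, RL
C=np.array(C);
for a,b in[(0,3),(1,2)]: d=C[a]-C[b];print('x dir',np.arctan2(d[1],d[0]),np.linalg.norm(d))
for a,b in[(0,1),(3,2)]: d=C[a]-C[b];print('y dir',np.arctan2(-d[0],d[1]),np.linalg.norm(d))
a=onz('scene',f((25,285)),0.0);b=onz('scene',f((475,575)),0.0);d=a-b
print('base',a,b,np.arctan2(-d[0],d[1]),np.linalg.norm(d))
gr=tri([('scene',f((375,172))),('side',g((303,97)))]);print('grip',gr)
for th in(0,):
  pass
for n,p in[('jar',(498,415)),('vial',(482,447)),('cup',(403,462))]: print(n,onz('scene',(p[0]*.64,p[1]*.64),.02))
E
```

```text
[[ 0.5783  0.0383  0.092 ]
 [ 0.6014 -0.0382  0.092 ]
 [ 0.5161 -0.0641  0.092 ]
 [ 0.495   0.0147  0.092 ]] [ 0.5477153  -0.01230865  0.092     ]
x dir 0.27615309858125386 0.08658935600435536
x dir 0.2941990570930976 0.08913959529326003
y dir 0.29280820466302854 0.07995476627171405
y dir 0.2613890063547979 0.08156108834734065
base [0.4194193  0.17415461 0.        ] [ 0.4964419 -0.0945408  0.       ] 0.279168189810775 0.2795169085974213
grip [0.5192612  0.01627002 0.16940964]
jar [ 0.59910853 -0.13282715  0.02      ]
vial [ 0.53926514 -0.15799269  0.02      ]
cup [ 0.4267895  -0.10237373  0.02      ]
```

```bash
python3 -m pendant '{"offset":[[0,0,0],[0,0,0],[0,0,0],[0,0,0],[0,0,0],[0,0,0],[0,0,0],[0,0,0],[0,-1,0],[0,-1,0],[0,-1,0],[0,-1,0],[0,-1,0],[0,-1,0],[0,-1,0],[0,-1,0],[0,-1,0],[0,-1,0],[0,-1,0],[0,-1,0]],"delta_rot":[[0,0,-0.94],[0,0,-0.94],[0,0,-0.94],[0,0,-0.94],[0,0,-0.94],[0,0,-0.94],[0,0,-0.94],[0,0,-0.94],[0,0,0],[0,0,0],[0,0,0],[0,0,0],[0,0,0],[0,0,0],[0,0,0],[0,0,0],[0,0,0],[0,0,0],[0,0,0],[0,0,0]],"hand":[0,0,0,0,0,0,0,0,0,0,0,0,0,0,0,0,0,0,0,0]}'
cat >> h.py <<'E'
from scipy.spatial.transform import Rotation as Ro
G=np.array([.5477,-.0123]);Y=.28
W=np.array([[np.cos(Y),-np.sin(Y)],[np.sin(Y),np.cos(Y)]])
def rep():
    s=arm.state();p=np.array(s['ee_pos']);R=Ro.from_rotvec(s['eef_rot']).as_matrix()
    print('t',round(s['t'],2),'gate-rel mm',np.round(W.T@(p[:2]-G)*1000,1),'z',round(p[2]*1000,1),'toolx yaw err deg',round(np.degrees(np.arctan2(-R[1,0],-R[0,0])-Y),2),'tz',np.round(R[:,2],3),
     'F',np.round(s['contact_force'],1),'gap',round(s['finger_gap']*1000,1))
if __name__=='__main__': rep()
E
python3 h.py
```

```text
t: 1.82
ee_pos: [0.3214, 0.3153, 0.2312]
eef_rot: [0.441, -3.11, 0.0]
contact_force: [1.1, -0.4, 0.8]
finger_gap: -0.0001
finger_force: 0.0
t 1.82 gate-rel mm [-127.   377.4] z 231.2 toolx yaw err deg 0.08 tz [-0. -0. -1.] F [ 1.1 -0.4  0.8] gap -0.1
```

```bash
python3 -m pendant '{"offset":[[-0.13,-0.98,0],[-0.13,-0.98,0],[-0.13,-0.98,0],[-0.13,-0.98,0],[-0.13,-0.98,0],[-0.13,-0.98,0],[-0.13,-0.98,0],[-0.13,-0.98,0],[-0.13,-0.98,0],[-0.13,-0.98,0],[-0.13,-0.98,0],[-0.13,-0.98,0],[-0.13,-0.98,0],[-0.13,-0.98,0],[0,0,0],[0,0,0]],"delta_rot":[[0,0,0],[0,0,0],[0,0,0],[0,0,0],[0,0,0],[0,0,0],[0,0,0],[0,0,0],[0,0,0],[0,0,0],[0,0,0],[0,0,0],[0,0,0],[0,0,0],[0,0,0],[0,0,0]],"hand":[0,0,0,0,0,0,0,0,0,0,0,0,0,0,0,0]}'; python3 - <<'E'
from h import *
import cv2
rep();cv2.imwrite('pics/w1.png',cv2.cvtColor(arm.get_image('wrist'),cv2.COLOR_RGB2BGR))
E
```

```text
t: 3.15
ee_pos: [0.4603, -0.0013, 0.2311]
eef_rot: [0.436, -3.111, 0.0]
contact_force: [0.3, -0.2, -0.5]
finger_gap: -0.0001
finger_force: 0.0
t 3.15 gate-rel mm [-81.   34.7] z 231.1 toolx yaw err deg -0.09 tz [-0. -0. -1.] F [ 0.3 -0.2 -0.5] gap -0.1
```

View pics/w1.png

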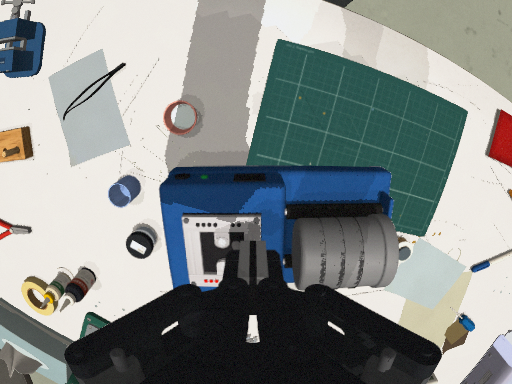

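The wrist image shows forward as down and the machine square to the tool. The gate's rear corners are at about (183,215) and (262,214), and the fingers hide the grip. I'll check these against the fit.

```bash
python3 - <<'E'
from h import *
m=arm.camera_model('wrist');T=np.array(m['tool_from_camera']);s=arm.state();R=Ro.from_rotvec(s['eef_rot']).as_matrix();p=np.array(s['ee_pos'])
for q,z in[((183,215),.092),((262,214),.092),((213,281),.092)]:
    u=(np.array(q)-[m['cx'],m['cy']])/m['fx'];r=np.hypot(*u);d=np.r_[u/r*np.sin(r),np.cos(r)]
    d=R@T[:3,:3]@d;c=p+R@T[:3,3];X=c+d*(z-c[2])/d[2];print(np.round(W.T@(X[:2]-G)*1000,1))
E
```

```text
[-43.3 -37. ]
[-44.9  45.9]
[40.3 -9.8]
```

```bash
python3 -m pendant '{"offset":[[0,0,0.6],[0,0,0.6],[0,0,0.6],[0,0,0.6],[0,0,0.56],[-0.3,0,0],[-0.3,0,0],[-0.3,0,0],[-0.2,0,0],[0,0,0],[0,0,0]],"delta_rot":[[0,0,0],[0,0,0],[0,0,0],[0,0,0],[0,0,0],[0,0,0],[0,0,0],[0,0,0],[0,0,0],[0,0,0],[0,0,0]],"hand":[0,0,0,0,0,0,0,0,0,0,0]}'; python3 h.py
for i in 1; do python3 -m pendant '{"offset":[[-0.08,0,0],[-0.08,0,0],[-0.08,0,0],[0,0,0]],"delta_rot":[[0,0,0],[0,0,0],[0,0,0],[0,0,0]],"hand":[0,0,0,0]}' >/dev/null; python3 h.py;done
```

```text
t: 4.12
ee_pos: [0.4872, 0.0077, 0.1577]
eef_rot: [-0.441, 3.11, -0.0]
contact_force: [0.1, 0.5, 0.1]
finger_gap: 0.0
finger_force: 0.0
t 4.12 gate-rel mm [-52.6  35.9] z 157.7 toolx yaw err deg 0.1 tz [ 0.001  0.    -1.   ] F [0.1 0.5 0.1] gap 0.0
t 4.45 gate-rel mm [-47.3  35.8] z 157.3 toolx yaw err deg 0.07 tz [-0.001 -0.    -1.   ] F [-1.2 -1.2  1.1] gap -0.2
```

```bash
python3 -m pendant '{"offset":[[-0.08,0,0],[-0.08,0,0],[-0.08,0,0],[-0.08,0,0]],"delta_rot":[[0,0,0],[0,0,0],[0,0,0],[0,0,0]],"hand":[0,0,0,0]}' >/dev/null; python3 - <<'E'
from h import *
import cv2
rep()
b=arm.get_image('side')[155:265,215:325];a=arm.get_image('scene')[175:285,190:330]
c=np.hstack([a,b]);cv2.imwrite('pics/c1.png',cv2.cvtColor(cv2.resize(c,None,fx=3.2,fy=3.2,interpolation=cv2.INTER_CUBIC),cv2.COLOR_RGB2BGR))
E
```

```text
t 4.78 gate-rel mm [-39.1  35.9] z 157.3 toolx yaw err deg 0.08 tz [-0.  0. -1.] F [-1.7 -0.5  1.8] gap 0.2
```

View pics/c1.png

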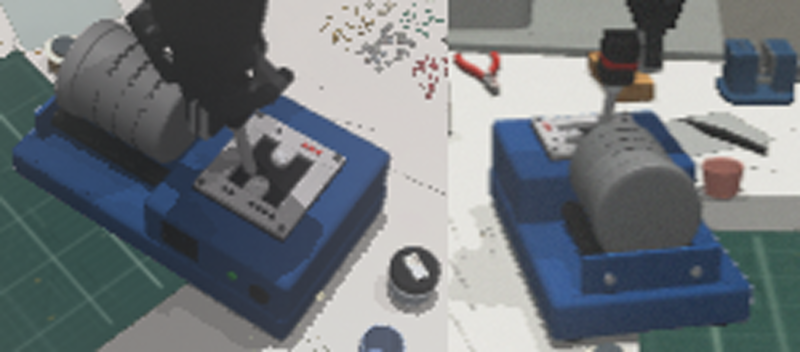

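The side view shows the finger touching the grip's rear face at about (637,55), and the grip has moved forward about 7 mm. I'll continue to neutral.

```bash
python3 -m pendant '{"offset":[[-0.09,0,0],[-0.09,0,0],[-0.09,0,0],[-0.09,0,0],[-0.09,0,0],[-0.07,0,0],[0,0,0],[0,0,0]],"delta_rot":[[0,0,0],[0,0,0],[0,0,0],[0,0,0],[0,0,0],[0,0,0],[0,0,0],[0,0,0]],"hand":[0,0,0,0,0,0,0,0]}' >/dev/null; python3 - <<'E'
from h import *
import cv2
rep()
b=arm.get_image('side');a=arm.get_image('scene')
cv2.imwrite('pics/side2.png',b[...,::-1])
# grip centroid: dark pixels left of finger, red band
h=b[155:200,240:300].astype(int);m=(h[...,0]>h[...,1]+40)&(h[...,0]>h[...,2]+40)&(h[...,0]<200)
ys,xs=np.nonzero(m);print('band side',xs.mean()+240,ys.mean()+155,xs.min()+240,xs.max()+240,len(xs))
b0=cv2.imread('pics/side0.png')[...,::-1];h=b0[155:200,240:300].astype(int);m=(h[...,0]>h[...,1]+40)&(h[...,0]>h[...,2]+40)&(h[...,0]<200)
ys,xs=np.nonzero(m);print('band side0',xs.mean()+240,ys.mean()+155,xs.min()+240,xs.max()+240,len(xs))
def pr(X):
    M,R,t=cam('side');c=R@X+t;return M['fx']*c[0]/c[2]+M['cx'],M['fy']*c[1]/c[2]+M['cy']
for gx in(-20,-10,0,10):
    x=W@np.array([gx/1e3,.036+.0]) +G;print(gx,np.round(pr(np.r_[x,.169]),1))
E
```

```text
t 5.55 gate-rel mm [-26.   35.9] z 157.2 toolx yaw err deg 0.08 tz [ 0.  0. -1.] F [-1.6  0.9  0.5] gap 0.1
band side 265.81481481481484 178.77777777777777 245 277 27
band side0 265.84615384615387 176.73076923076923 245 277 26
-20 [270.7 172.6]
-10 [267.1 172.8]
0 [263.4 173. ]
10 [259.8 173.2]
```

```bash
python3 - <<'E'
import cv2,numpy as np
for n in('side0','side2'):
    b=cv2.imread(f'pics/{n}.png').astype(int)
    print(n,[ [int(v) for v in np.nonzero(b[r,250:300].max(1)<75)[0][[0,-1]]+250] for r in(168,170,172)],b[170,250:290].max(1).tolist())
E
```

```text
side0 [[265, 277], [265, 277], [266, 276]] [105, 105, 104, 106, 106, 107, 110, 110, 111, 113, 116, 116, 120, 123, 108, 69, 48, 45, 43, 46, 47, 46, 48, 45, 46, 47, 48, 47, 117, 147, 151, 152, 155, 153, 152, 152, 152, 152, 152, 154]
side2 [[259, 277], [258, 277], [258, 276]] [107, 107, 103, 108, 107, 110, 113, 95, 63, 46, 44, 45, 44, 44, 45, 45, 48, 43, 44, 46, 67, 62, 52, 50, 49, 48, 53, 59, 123, 150, 158, 157, 156, 155, 156, 157, 158, 156, 160, 157]
```

The grip's left edge shifted 7.2 px, or about 20 mm, so it is in neutral. Next I go round to its left face, staying above the barrel.

```bash
python3 -m pendant '{"offset":[[0.4,0,-0.17],[0.4,0,-0.17],[0,0.6,0],[0,0.6,0],[0,0.6,0],[-0.46,0,0],[-0.46,0,0],[-0.46,0,0],[-0.46,0,0],[0,0,0],[0,0,0]],"delta_rot":[[0,0,0],[0,0,0],[0,0,0],[0,0,0],[0,0,0],[0,0,0],[0,0,0],[0,0,0],[0,0,0],[0,0,0],[0,0,0]],"hand":[0,0,0,0,0,0,0,0,0,0,0]}' >/dev/null; python3 h.py
python3 -m pendant '{"offset":[[0,-0.1,0],[0,-0.1,0],[0,-0.1,0],[0,-0.1,0],[0,-0.1,0],[0,0,0]],"delta_rot":[[0,0,0],[0,0,0],[0,0,0],[0,0,0],[0,0,0],[0,0,0]],"hand":[0,0,0,0,0,0]}' >/dev/null; python3 h.py
```

```text
t 6.57 gate-rel mm [-0.9 80.7] z 166.1 toolx yaw err deg 0.07 tz [ 0. -0. -1.] F [-0.9 -1.3  0.6] gap -0.2
t 7.07 gate-rel mm [-0.4 68. ] z 165.9 toolx yaw err deg 0.03 tz [ 0.  0. -1.] F [ 0.3 -0.1  0.4] gap -0.0
```

```bash
python3 -m pendant '{"offset":[[0,-0.1,0],[0,-0.1,0],[0,-0.1,0],[0,-0.1,0],[0,-0.1,0],[0,-0.1,0],[0,0,0]],"delta_rot":[[0,0,0],[0,0,0],[0,0,0],[0,0,0],[0,0,0],[0,0,0],[0,0,0]],"hand":[0,0,0,0,0,0,0]}' >/dev/null; python3 h.py
python3 -m pendant '{"offset":[[0,-0.1,0],[0,-0.1,0],[0,-0.1,0],[0,-0.1,0],[0,-0.1,0],[0,-0.1,0],[0,0,0]],"delta_rot":[[0,0,0],[0,0,0],[0,0,0],[0,0,0],[0,0,0],[0,0,0],[0,0,0]],"hand":[0,0,0,0,0,0,0]}' >/dev/null; python3 - <<'E'
from h import *
import cv2
rep()
b=arm.get_image('side')[155:265,215:325];a=arm.get_image('scene')[175:285,190:330]
c=np.hstack([a,b]);cv2.imwrite('pics/c2.png',cv2.cvtColor(cv2.resize(c,None,fx=3.2,fy=3.2,interpolation=cv2.INTER_CUBIC),cv2.COLOR_RGB2BGR))
E
```

```text
t 7.65 gate-rel mm [-0.2 52.6] z 165.8 toolx yaw err deg 0.03 tz [ 0. -0. -1.] F [0.4 0.9 1.2] gap -0.4
t 8.23 gate-rel mm [-0.3 37.5] z 165.8 toolx yaw err deg 0.03 tz [ 0. -0. -1.] F [ 1.2 -0.1  1.5] gap -0.1
```

View pics/c2.png

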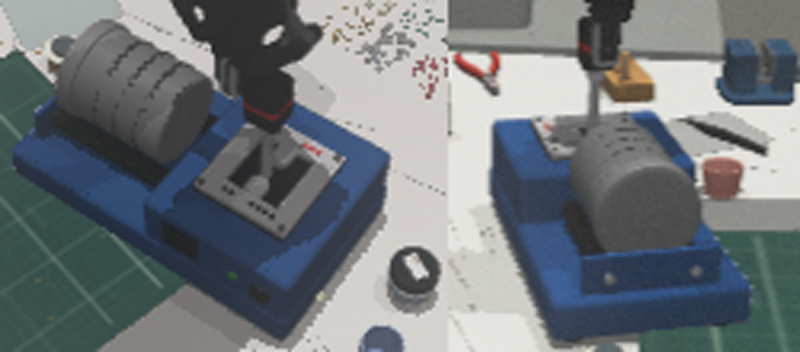

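The stick is now travelling along the neutral channel, with the grip at about (268,110) in the scene half. I'll continue right.

```bash
python3 -m pendant '{"offset":[[0,-0.1,0],[0,-0.1,0],[0,-0.1,0],[0,-0.1,0],[0,-0.1,0],[0,-0.1,0],[0,-0.1,0],[0,-0.1,0],[0,-0.1,0],[0,-0.1,0],[0,-0.1,0],[0,-0.1,0],[0,-0.1,0],[0,0,0]],"delta_rot":[[0,0,0],[0,0,0],[0,0,0],[0,0,0],[0,0,0],[0,0,0],[0,0,0],[0,0,0],[0,0,0],[0,0,0],[0,0,0],[0,0,0],[0,0,0],[0,0,0]],"hand":[0,0,0,0,0,0,0,0,0,0,0,0,0,0]}' >/dev/null; python3 h.py
python3 -m pendant '{"offset":[[0,-0.08,0],[0,-0.08,0],[0,0,0]],"delta_rot":[[0,0,0],[0,0,0],[0,0,0]],"hand":[0,0,0]}' >/dev/null; python3 h.py
python3 -m pendant '{"offset":[[0,-0.06,0],[0,0,0]],"delta_rot":[[0,0,0],[0,0,0]],"hand":[0,0]}' >/dev/null; python3 h.py
```

```text
t 9.5 gate-rel mm [-0.3  5.2] z 165.6 toolx yaw err deg 0.04 tz [-0. -0. -1.] F [0.5 1.3 0.6] gap 0.1
t 9.75 gate-rel mm [-0.4  1.6] z 165.6 toolx yaw err deg 0.06 tz [-0. -0. -1.] F [0.2 1.9 0.1] gap 0.1
t 9.92 gate-rel mm [-0.3  0.2] z 165.7 toolx yaw err deg 0.07 tz [-0. -0. -1.] F [-0.8  1.3 -1.1] gap -0.3
```

```bash
python3 -m pendant '{"offset":[[0,-0.08,0],[0,0,0]],"delta_rot":[[0,0,0],[0,0,0]],"hand":[0,0]}' >/dev/null; python3 h.py
python3 -m pendant '{"offset":[[0,-0.08,0],[0,0,0]],"delta_rot":[[0,0,0],[0,0,0]],"hand":[0,0]}' >/dev/null; python3 h.py
python3 -m pendant '{"offset":[[0,-0.06,0],[0,0,0]],"delta_rot":[[0,0,0],[0,0,0]],"hand":[0,0]}' >/dev/null; python3 h.py
python3 - <<'E'
from h import *
import cv2
b=arm.get_image('side')[155:265,215:325];a=arm.get_image('scene')[175:285,190:330]
c=np.hstack([a,b]);cv2.imwrite('pics/c3.png',cv2.cvtColor(cv2.resize(c,None,fx=3.2,fy=3.2,interpolation=cv2.INTER_CUBIC),cv2.COLOR_RGB2BGR))
E
```

```text
t 10.08 gate-rel mm [-0.3 -1.9] z 165.8 toolx yaw err deg 0.07 tz [-0. -0. -1.] F [-1.   1.3 -0.4] gap -0.3
t 10.25 gate-rel mm [-0.2 -4. ] z 165.8 toolx yaw err deg 0.06 tz [ 0. -0. -1.] F [-1.2  1.1  0.3] gap -0.3
t 10.42 gate-rel mm [-0.2 -5.4] z 165.8 toolx yaw err deg 0.06 tz [ 0. -0. -1.] F [-0.4  0.5 -0.4] gap 0.3
```

View pics/c3.png

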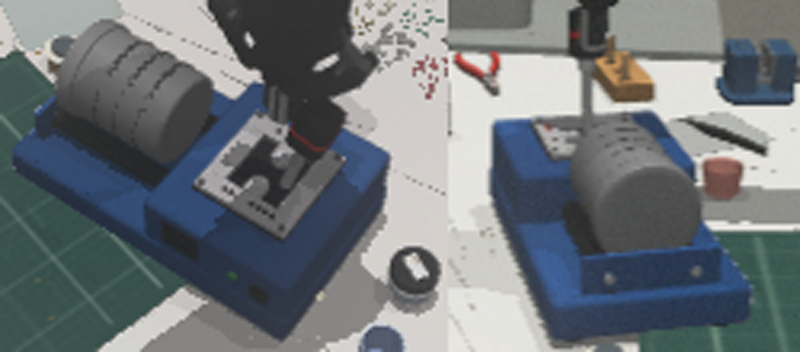

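The grip is at about (318,122) in the scene half and the stick is almost in the right slot line. I'll nudge it until the stop is felt.

```bash
python3 -m pendant '{"offset":[[0,-0.06,0],[0,0,0]],"delta_rot":[[0,0,0],[0,0,0]],"hand":[0,0]}' >/dev/null; python3 h.py
python3 -m pendant '{"offset":[[0,-0.06,0],[0,0,0]],"delta_rot":[[0,0,0],[0,0,0]],"hand":[0,0]}' >/dev/null; python3 h.py
```

```text
t 10.68 gate-rel mm [-0.1 -6.8] z 165.8 toolx yaw err deg 0.07 tz [ 0. -0. -1.] F [ 0.2  0.9 -0.9] gap -0.2
t 10.85 gate-rel mm [-0.2 -8. ] z 165.7 toolx yaw err deg 0.07 tz [-0.  0. -1.] F [-1.3  2.4 -0.6] gap -0.1
```

```bash
python3 -m pendant '{"offset":[[0,-0.05,0],[0,0,0]],"delta_rot":[[0,0,0],[0,0,0]],"hand":[0,0]}' >/dev/null; python3 h.py
python3 -m pendant '{"offset":[[0,-0.05,0],[0,0,0]],"delta_rot":[[0,0,0],[0,0,0]],"hand":[0,0]}' >/dev/null; python3 h.py
```

```text
t 11.02 gate-rel mm [-0.2 -8.8] z 165.6 toolx yaw err deg 0.1 tz [-0.001  0.001 -1.   ] F [-1.5  4.3 -0.9] gap 0.3
t 11.18 gate-rel mm [-0.2 -9.6] z 165.5 toolx yaw err deg 0.11 tz [-0.001  0.001 -1.   ] F [-1.1  5.2 -1.7] gap -0.2
```

A stop is felt at y' of about -8.5 mm. I'll retreat left, then go round behind the grip.

```bash
python3 -m pendant '{"offset":[[0,0.4,0],[0,0.4,0],[0.55,0,0],[0.55,0,0],[0.55,0,0],[0.55,0,0],[0,-0.62,0],[0,-0.62,0],[0,-0.62,0],[-0.3,0,0.1],[-0.3,0,0.1],[0,0,0],[0,0,0]],"delta_rot":[[0,0,0],[0,0,0],[0,0,0],[0,0,0],[0,0,0],[0,0,0],[0,0,0],[0,0,0],[0,0,0],[0,0,0],[0,0,0],[0,0,0],[0,0,0]],"hand":[0,0,0,0,0,0,0,0,0,0,0,0,0]}' >/dev/null; python3 h.py
python3 -m pendant '{"offset":[[-0.1,0,0],[-0.1,0,0],[-0.1,0,0],[-0.1,0,0],[-0.1,0,0],[-0.1,0,0],[0,0,0]],"delta_rot":[[0,0,0],[0,0,0],[0,0,0],[0,0,0],[0,0,0],[0,0,0],[0,0,0]],"hand":[0,0,0,0,0,0,0]}' >/dev/null; python3 h.py
python3 -m pendant '{"offset":[[-0.1,0,0],[-0.1,0,0],[-0.1,0,0],[-0.1,0,0],[0,0,0]],"delta_rot":[[0,0,0],[0,0,0],[0,0,0],[0,0,0],[0,0,0]],"hand":[0,0,0,0,0]}' >/dev/null; python3 h.py
```

```text
t 12.27 gate-rel mm [-39.5 -35.8] z 160.4 toolx yaw err deg 0.2 tz [-0.001  0.    -1.   ] F [ 0.6 -0.6  0.2] gap -0.0
t 12.85 gate-rel mm [-25.  -37.1] z 160.8 toolx yaw err deg 0.09 tz [-0.001 -0.    -1.   ] F [-1.7 -0.1  0.4] gap -0.0
t 13.27 gate-rel mm [-14.5 -37.2] z 160.8 toolx yaw err deg 0.09 tz [ 0.001 -0.    -1.   ] F [-1.  -0.6  0.9] gap 0.2
```

Pushing freely into the slot, with no block. I'll continue toward x' = +19.

```bash
python3 -m pendant '{"offset":[[-0.1,0,0],[-0.1,0,0],[-0.1,0,0],[-0.1,0,0],[-0.1,0,0],[-0.1,0,0],[-0.1,0,0],[-0.1,0,0],[-0.1,0,0],[-0.1,0,0],[-0.1,0,0],[0,0,0]],"delta_rot":[[0,0,0],[0,0,0],[0,0,0],[0,0,0],[0,0,0],[0,0,0],[0,0,0],[0,0,0],[0,0,0],[0,0,0],[0,0,0],[0,0,0]],"hand":[0,0,0,0,0,0,0,0,0,0,0,0]}' >/dev/null; python3 h.py
python3 -m pendant '{"offset":[[-0.08,0,0],[-0.08,0,0],[0,0,0]],"delta_rot":[[0,0,0],[0,0,0],[0,0,0]],"hand":[0,0,0]}' >/dev/null; python3 h.py
```

```text
t 14.27 gate-rel mm [ 13. -37.] z 160.8 toolx yaw err deg 0.1 tz [ 0.  0. -1.] F [-1.9  0.  -0.7] gap 0.2
t 14.52 gate-rel mm [ 16.9 -37. ] z 160.9 toolx yaw err deg 0.09 tz [ 0.  0. -1.] F [-0.9 -0.3 -0.3] gap -0.2
```

```bash
python3 -m pendant '{"offset":[[-0.06,0,0],[0,0,0]],"delta_rot":[[0,0,0],[0,0,0]],"hand":[0,0]}' >/dev/null; python3 h.py
python3 -m pendant '{"offset":[[-0.06,0,0],[0,0,0]],"delta_rot":[[0,0,0],[0,0,0]],"hand":[0,0]}' >/dev/null; python3 h.py
python3 -m pendant '{"offset":[[-0.05,0,0],[0,0,0]],"delta_rot":[[0,0,0],[0,0,0]],"hand":[0,0]}' >/dev/null; python3 h.py
```

```text
t 14.68 gate-rel mm [ 18.2 -37.1] z 160.8 toolx yaw err deg 0.09 tz [ 0.  0. -1.] F [-1.6  0.3 -0.5] gap -0.2
t 14.85 gate-rel mm [ 19.6 -37.1] z 160.8 toolx yaw err deg 0.08 tz [ 0. -0. -1.] F [-2.4 -0.3 -0.4] gap -0.1
t 15.02 gate-rel mm [ 20.4 -37.1] z 160.7 toolx yaw err deg 0.08 tz [-0.001 -0.    -1.   ] F [-3.   0.1 -0.6] gap -0.1
```

```bash
python3 -m pendant '{"offset":[[-0.05,0,0],[0,0,0]],"delta_rot":[[0,0,0],[0,0,0]],"hand":[0,0]}' >/dev/null; python3 h.py
python3 -m pendant '{"offset":[[-0.05,0,0],[0,0,0]],"delta_rot":[[0,0,0],[0,0,0]],"hand":[0,0]}' >/dev/null; python3 h.py
```

```text
t 15.18 gate-rel mm [ 21.2 -37.1] z 160.5 toolx yaw err deg 0.07 tz [-0.002 -0.    -1.   ] F [-5.  -1.8  0.1] gap -0.0
t 15.35 gate-rel mm [ 22. -37.] z 160.4 toolx yaw err deg 0.07 tz [-0.003 -0.    -1.   ] F [-5.8 -2.6  0.6] gap 0.2
```

```bash
python3 -m pendant '{"offset":[[-0.05,0,0],[-0.05,0,0],[0,0,0]],"delta_rot":[[0,0,0],[0,0,0],[0,0,0]],"hand":[0,0,0]}' >/dev/null; python3 h.py
python3 -m pendant '{"offset":[[0.4,0,0],[0.6,0,0],[1,0,0],[1,0,0],[0,0,-1],[0,0,-1],[0,0,-1],[1,0,-1],[1,0,0],[0,0,0],[0,0,0]],"delta_rot":[[0,0,0],[0,0,0],[0,0,0],[0,0,0],[0,0,0],[0,0,0],[0,0,0],[0,0,0],[0,0,0],[0,0,0],[0,0,0]],"hand":[0,0,0,0,0,0,0,0,0,0,0]}' >/dev/null; python3 - <<'E'
from h import *
import cv2
rep()
b=arm.get_image('side')[155:265,215:325];a=arm.get_image('scene')[175:285,190:330]
c=np.hstack([a,b]);cv2.imwrite('pics/c4.png',cv2.cvtColor(cv2.resize(c,None,fx=3.2,fy=3.2,interpolation=cv2.INTER_CUBIC),cv2.COLOR_RGB2BGR))
for n in('side','scene'):
  M,R,t=cam(n)
  for fx in(.24,.265,.29):
    x=W@np.array([.155*np.sin(fx),-.036])+G;c=R@np.r_[x,.02+.155*np.cos(fx)*.972]+t;o=(215,155)if n=='side' else(190,175)
    u=np.array([M['fx']*c[0]/c[2]+M['cx'],M['fy']*c[1]/c[2]+M['cy']]);print(n,fx,np.round((u-o)*3.2+([448,0]if n=='side'else[0,0])))
E
```

```text
t 15.6 gate-rel mm [ 23.4 -37. ] z 160.0 toolx yaw err deg 0.06 tz [-0.005 -0.    -1.   ] F [-7.9 -2.   1.8] gap 0.0
t 16.52 gate-rel mm [-99.  -37.5] z 262.0 toolx yaw err deg 0.03 tz [ 0.005  0.001 -1.   ] F [-0.5 -0.2 -0.5] gap -0.1
side 0.24 [542.  37.]
side 0.265 [538.  38.]
side 0.29 [534.  40.]
scene 0.24 [343. 101.]
scene 0.265 [346.  99.]
scene 0.29 [348.  97.]
```

View pics/c4.png

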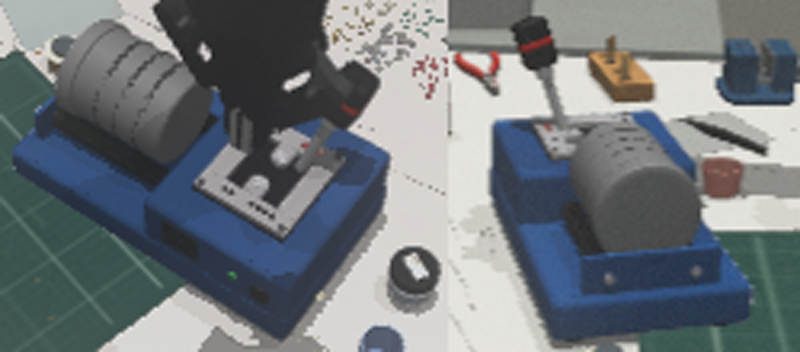

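The side view puts the grip centre at about (534,42), which matches the full-home tilt of 0.29 (predicted 534,40). The hand is clear and the bystanders are where they were.

```bash
python3 -c "
from cell import arm
print(arm.sign_off())"
```

```text
the job is handed in; nothing more can be done
None
```

The gearstick is fully home in the third slot, pushed by fingertip through neutral and across to the right; the hand is clear, the jar, cup, vial and spool were not touched, and the job was handed in at about 16.6 s.

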